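Load the lifting table and set it two turns up from its stop

TASK

Load the screw lifting table: lay the large wooden disc flat in the centre of its round plate and the small disc centred on top of it. Then wind the table's handwheel clockwise (seen from above) until it is fully home against its stop, and back it off exactly two full turns so that the plate stands at its set height. Finish while still gripping the wheel's handle, and leave the other things on the bench where they are.

Things in the scene. Friction and masses are not known exactly. Their poses are not given: they have to be found in the camera images.
- large_disc: Large loose wooden disc, 56 mm across, 20 mm thick, about 60 g, lying flat on the bench. Origin at the centre of its underside, z up.
- small_disc: Small loose wooden disc, 42 mm across, 20 mm thick, about 60 g, lying flat on the bench. Origin at the centre of its underside, z up. The two discs may lie either way round.
- lift_base: Grey painted base of the screw lifting table, bolted to the bench: a slab 130 x 280 x 12 mm (x, y, z). Origin under its centre. Its plate stands over the +y half (85 mm from the centre), the handwheel over the -y half (85 mm from the centre).
- plate_top (a point): Centre of the upper face of the table's round flat steel plate, 110 mm across, 8 mm thick. 50 mm above the bench with the wheel at its stop; it rises 12 mm for each turn of the wheel off the stop. The plate does not turn.
- wheel_hub (a point): Point on the upright axis of the handwheel at the height of its rim, 88 mm above the bench. The wheel is level, 112 mm over the outside of its rim (rim bar 12 mm thick, centre line 50 mm from the axis), with three spokes.
- lift_wheel (a joint): Angle of the handwheel (rad), 0 at its closed stop; grows counter-clockwise seen from above as the plate rises, 6.283 a turn, at most 3.2 turns. Starts between 0.5 and 1.15 turns off the stop. Stays where it is left; friction takes about 2.5 N at the handle. At 0 the handle lies on the -x side of the hub in the base's frame.
- lift_handle: Upright round handle on the wheel's rim, black, 22 mm across, 48 mm tall, 50 mm from the wheel's axis. Origin at the centre of its foot, 97 mm above the bench (top at 145 mm). It spins freely on its own upright pin, so a gripper holding it need not turn as it goes round.
- loose_horn_ring_j: Bystander: small pale horn ring, 35 x 32 x 23 mm, between the two places of the discs. Origin under its centre.
- loose_sanding_block: Bystander: sanding block, 52 x 86 x 26 mm, beyond the lifting table. Origin under its centre.
- loose_comb_1: Bystander: flat horn comb, 53 x 95 x 4 mm, beyond the lifting table. Origin under its centre.
- loose_nut_m20: Bystander: rusty hexagon nut, 29 x 32 x 15 mm, on the robot's side of the lifting table. Origin under its centre.
There are look-alikes about, which are no part of the job. Leave any green or red look-alike of the small_disc alone. Leave any orange look-alike of the large_disc alone.

How it is judged (in metres and radians):
On the way, in this order (a step that is already met when the one before it is completed fails the run):
1. the large disc lies centred on the plate and is let go (horizontal distance between large_disc and plate_top below 0.008 m and z of large_disc in the frame of plate_top between -0.003 and 0.003 m and angle between large_disc's own z axis and vertical below 0.1 rad and contact force between the fingers and large_disc below 0.05 N), for 0.2 s.
2. the small disc lies centred on the large one and is let go (horizontal distance between each of large_disc, small_disc and plate_top below 0.008 m and z of large_disc in the frame of plate_top between -0.003 and 0.003 m and angle between each of large_disc, small_disc's own z axis and vertical below 0.1 rad and z of small_disc in the frame of plate_top between 0.017 and 0.023 m and contact force between the fingers and small_disc below 0.05 N), for 0.2 s.
3. the handwheel is home against its stop (value of joint lift_wheel below 0.09 rad), for 0.1 s.
At the end, for the whole second after the job is handed in: The handwheel stands still two turns (12.57 rad) off its stop, within 0.26 rad (15 degrees), with the fingers gripping its handle with more than 3 N; the large disc lies flat on the plate and the small one flat on it, each within 8 mm of the plate's centre (value of joint lift_wheel between 12.3064 and 12.8264 rad and velocity of joint lift_wheel between -0.1 and 0.1 rad/s and contact force between the fingers and lift_handle above 3 N and horizontal distance between each of large_disc, small_disc and plate_top below 0.008 m and z of large_disc in the frame of plate_top between -0.003 and 0.003 m and angle between each of large_disc, small_disc's own z axis and vertical below 0.1 rad and z of small_disc in the frame of plate_top between 0.017 and 0.023 m); the arm keeps its last pose, push and grip.
It fails at once if a bystander is pushed more than 30 mm (distance of any of loose_horn_ring_j, loose_sanding_block, loose_comb_1, loose_nut_m20 from where it was at the start of the episode above 0.03 m).
It also fails if it takes over 72 s, if anything falls off the work surface, if the arm or the gripper's body presses on something with over 40 N, if the wrist force passes 120 N, or if a joint passes its speed limit or range.

ROBOT

A 6-joint arm with a two-finger parallel gripper is mounted at the origin on a cart in front of the work surface, level with it; the furniture and walls round the work are solid. World frame = base frame: x ahead of the robot, y to its left, z up, the work surface at z = 0. Lengths are in mm, angles in rad, forces in N, time in s.
With the tool pointing down it reaches from about 375 to 975 mm from the base axis. Payload 3.8 kg.
Tool frame: the origin (TCP) lies at the centre of the arm's flange, where the gripper is bolted on; the fingertips stand 166 mm ahead of it and the grasp point (between the pads) lies 147 mm ahead of it; z points along the fingers, y is the line along which they close (so a half turn about z gives the same grasp; the last joint's range is limited). The gripper opens to 88 mm and grips with 3 to 60 N. Pads are 18 mm wide; open, the fingers measure 123 mm over their backs; the gripper's body (75 mm by 187 mm) begins 45 mm behind the grasp point.
Start: joints at [1.077, 0.264, 1.604, -0, 1.274, -0.037], TCP at [297.726, 605.788, 404.706] pointing down, gripper open.
Joint ranges: [-2.63, 2.63], [-0.94, 2.18], [0.31, 2.57], [-1.31, 4.45], [0, 2.66], [-2.55, 2.55]. Speed limits (rad/s): [2.57, 2.57, 3.14, 3.14, 3.14, 3.14].

INTERFACE

Orientations are given as a unit quaternion [x, y, z, w].
In Python, from rig import manip gives the robot as it stands. The module is installed in compiled form; this text tells all that it offers. Calls block until the motion is done:
- manip.movep(position, orientation): joint-space move of the TCP to a pose.
- manip.movel(position, vel=150, orientation=None): straight line of the TCP; orientation=None keeps the orientation; vel is the mean speed in mm/s.
- manip.move_joints(angles): joint-space move.
- manip.command_gripper(opening, force=None): finger opening in mm; force is the grip in N (None keeps the last); returns when the fingers have stopped.
- manip.sleep(seconds).
- manip.inverse_kinematics(position, orientation): joint angles nearest the present ones, or None.
- manip.observe(): the state.
- manip.snapshot(name): name is "side" or "top" or "wrist"; returns a dict with "image" (400x640x3 uint8, blue, green, red), "depth" (400x640 float32, mm along the optical axis (not along the pixel's ray), 0 where there is no reading), "fov_y" (degrees; the focal length in pixels is half the picture's height over the tangent of half this angle, whatever the lens; pixels are square), "cx", "cy" (the principal point, pixels), "T" (4x4, takes a point from camera to world coordinates); the wrist camera has in their place "T_tool_cam" (4x4, takes a point from camera to tool coordinates, whose origin is the TCP and whose axes are the flange's). Camera axes: x right, y down, z forward; pixel columns grow to the right and rows downward; lengths in mm; the calibration is good to about 2 mm. The wrist camera is an equidistant fisheye: a pixel r from the principal point sees the ray r / f radians off the axis. A picture is of the moment at which its call begins: read the wrist's pose just before it.
A pose or a line that the arm cannot do raises manip.PlanningError and nothing moves.
- manip.close_job(): hands the job in; it is judged then, once.
The state is a dict: "clock": time; "joints": joint angles; "qvel": joint speeds; "effort": joint torques, N m; "ee_pos": TCP position; "eef_rot": TCP orientation; "wrist_force": force on the tool from outside, world axes, zero at the start; "ft_torque": the same for the moment, N m; "grip_width": finger opening in mm; "grip_force": force on a finger pad.
Only numpy, scipy, OpenCV 4.12 (cv2) and the standard library are available. Lean on these libraries where they do the work, as an engineer would, in place of code of your own. Each camera call takes 0.05 s, during which the arm holds its last target. There are 200 camera calls.

## Working session

There is one attempt and no reset: what is moved stays moved. The work goes in short steps, each a Python script; the robot and the scene stay as the last script left them, time stands still between calls to the robot, and variables do not carry over. Pictures are saved under pics/ and viewed, at most 10 in all, crops included, and the job is handed in when it is done.

```bash
mkdir -p pics; python3 - <<'E'
from rig import manip
import cv2,pickle
d={n:manip.snapshot(n) for n in("top","side")}
o=manip.observe(); print(o)
pickle.dump(d,open('s0.pkl','wb'))
for n in d:
    cv2.imwrite(f'pics/{n}0.png',d[n]['image']); print(n,d[n]['fov_y'],d[n]['cx'],d[n]['cy'],d[n]['T'].round(3).tolist())
E
```

```text
{'clock': 0.1, 'joints': array([ 1.07708510e+00,  2.64679885e-01,  1.60522779e+00, -1.00482594e-05,
        1.27370788e+00, -3.69262984e-02]), 'qvel': array([ 1.01515950e-03, -2.62898821e-03, -1.04767920e-03,  5.67816865e-05,
        7.79432593e-04,  1.41101992e-03]), 'effort': array([-7.04808263e-04, -5.03619039e+01, -3.58071184e+01,  7.30229588e-02,
        2.33400764e-02, -5.57637043e-05]), 'ee_pos': array([297.59274696, 605.51659556, 403.51598624]), 'eef_rot': array([ 2.26410471e-01,  9.74031455e-01, -9.77321296e-04, -2.60585768e-04]), 'wrist_force': array([-0.11282881,  0.54474233, -0.59620836]), 'ft_torque': array([-0.00836667, -0.01765525, -0.02559699]), 'grip_force': 0.0, 'grip_width': 88.16526465586155}
top 54.34029585932725 318.2094314682782 199.35633927825978 [[-0.012, -0.986, 0.168, 405.286], [-1.0, 0.014, 0.01, 53.845], [-0.012, -0.168, -0.986, 923.086], [0.0, 0.0, 0.0, 1.0]]
side 44.54495697365312 322.1106339154665 206.92537583670193 [[0.933, -0.149, 0.328, 173.932], [-0.36, -0.385, 0.85, -924.842], [-0.0, -0.911, -0.413, 578.938], [0.0, 0.0, 0.0, 1.0]]
```

View pics/top0.png

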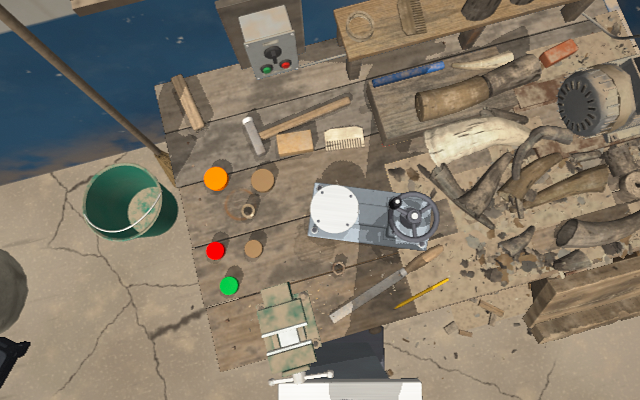

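View pics/side0.png

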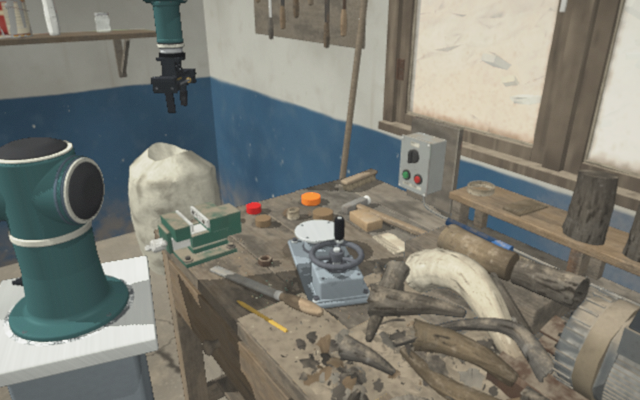

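Top view: large disc (262,180), small disc (253,249), horn ring (248,211), plate (334,208), wheel hub (413,216), handle (395,203), nut (339,268); the orange, red and green look-alikes are at (215,179), (215,251) and (229,286).

```bash
cat > h.py <<'E'
import numpy as np,cv2,math
def rays(s,uv):
    f=200/math.tan(math.radians(s['fov_y']/2)); uv=np.asarray(uv,float).reshape(-1,2)
    return np.c_[(uv[:,0]-s['cx'])/f,(uv[:,1]-s['cy'])/f,np.ones(len(uv))]
def onplane(s,uv,z):
    T=s['T']; d=rays(s,uv)@T[:3,:3].T; o=T[:3,3]
    return o+d*((z-o[2])/d[:,2])[:,None]
def cloud(s):
    v,u=np.mgrid[:400,:640]; P=rays(s,np.c_[u.ravel(),v.ravel()])*s['depth'].reshape(-1,1)
    return (P@s['T'][:3,:3].T+s['T'][:3,3]).reshape(400,640,3)
E
python3 - <<'E'
import pickle; from h import *
d=pickle.load(open('s0.pkl','rb')); s=d['top']; C=cloud(s); Z=C[...,2]
for n,(u,v) in dict(large=(262,180),small=(253,249),ring=(248,211),orange=(215,179),red=(215,251),plate=(334,208),nut=(339,268)).items():
    z0=np.median(Z[v-3:v+4,u-3:u+4]); bench=np.median(Z[v+18:v+22,u-20:u-16])
    m=((abs(Z-z0)<6)&(s['depth']>0)).astype(np.uint8)
    _,L,st,cc=cv2.connectedComponentsWithStats(m); i=L[v,u]
    c=max(cv2.findContours((L==i).astype(np.uint8),0,cv2.CHAIN_APPROX_NONE)[0],key=cv2.contourArea)
    (x,y),r=cv2.minEnclosingCircle(c); 
    P=onplane(s,c.reshape(-1,2),z0); (a,b),R=cv2.minEnclosingCircle(P[:,:2].astype(np.float32))
    print(n,'z',z0.round(1),'bench',bench.round(1),'area',st[i,4],'mean',C[L==i].mean(0).round(1),'enc',round(a,1),round(b,1),round(R,1))
# handle top, wheel rim
box=np.zeros_like(Z,bool); box[180:255,370:450]=1
h=box&(Z>130)&(Z<160); print('handle',h.sum(),C[h].mean(0).round(1),Z[h].max())
w=(box&(Z>78)&(Z<105)); P=C[w][:,:2].astype(np.float32); print('rim',w.sum(),cv2.minEnclosingCircle(P))
b=np.zeros_like(Z,bool); b[170:260,295:450]=1; b&=(Z>5)&(Z<20); print('base',cv2.minAreaRect(C[b][:,:2].astype(np.float32)))
im=s['image'][130:310,190:450]; cv2.imwrite('pics/crop.png',cv2.resize(im,None,fx=3,fy=3,interpolation=2))
E
```

```text
large z 19.9 bench 1.3 area 426 mean [607.7 195.1  20.1] enc 608.2 194.9 28.2
small z 20.4 bench 0.2 area 258 mean [446.1 214.1  20.1] enc 446.6 214.0 21.0
ring z 0.7 bench 0.1 area 52 mean [537.  231.1   0.8] enc 537.1 231.3 9.6
orange z 20.3 bench 0.8 area 426 mean [613.8 306.8  20.2] enc 613.7 306.6 28.2
red z 20.3 bench 0.1 area 261 mean [442.6 302.8  20.3] enc 442.6 302.7 21.0
plate z 58.8 bench 16.2 area 1847 mean [531.   26.9  58.4] enc 531.4 27.2 54.9
nut z -1.0 bench -0.3 area 35 mean [ 4.03e+02  1.89e+01 -3.00e-01] enc 400.5 18.0 8.9
handle 96 [530.6 -95.8 142.7] 148.8213921803042
rim 1075 ((529.1587524414062, -161.39013671875), 85.01936340332031)
base ((524.875244140625, -63.9276123046875), (366.9414367675781, 212.35064697265625), 89.3720703125)
```

View pics/crop.png

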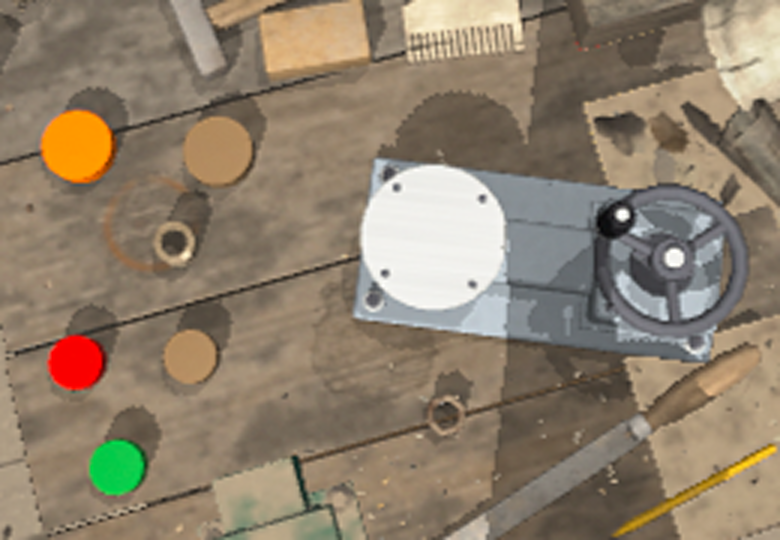

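Crop: large disc at crop (218,151), small disc (190,357), rim centre about (672,260), handle top (623,215). The base is yawed by about -7°. Next I fit the rim and handle.

```bash
python3 - <<'E'
import pickle; from h import *
from scipy.optimize import least_squares
d=pickle.load(open('s0.pkl','rb')); s=d['top']; C=cloud(s); Z=C[...,2]
h0=onplane(s,[[414,216.7]],88)[0]; print('hub guess',h0)
D=np.hypot(C[...,0]-h0[0],C[...,1]-h0[1]); w=(D>38)&(D<64)&(Z>84)&(Z<99)
P=C[w]; r=least_squares(lambda p:np.hypot(P[:,0]-p[0],P[:,1]-p[1])-50,h0[:2],loss='soft_l1'); hub=r.x; print('hub fit',hub,w.sum(),np.median(P[:,2]))
pl=np.array([531.2,27.0]); v=hub-pl; print('dist',np.hypot(*v)); yaw=math.atan2(v[1],v[0])+math.pi/2; print('yaw',math.degrees(yaw))
h=(D<70)&(Z>140)&(Z<152); H=C[h]; c=cv2.minEnclosingCircle(H[:,:2].astype(np.float32)); print('handle',h.sum(),c,H.mean(0))
hp=np.array(c[0]); a=math.atan2(*(hp-hub)[::-1]); print('r',np.hypot(*(hp-hub)),'angle',((a-yaw-math.pi)%(2*math.pi)), 'from z',(58.6-50)/12*2*math.pi)
from rig import manip
from scipy.spatial.transform import Rotation as Rn
for n,(x,y,z) in dict(L=(608,195,169),S=(446.4,214,169),P=(531,27,228),W0=(hub[0]-50,hub[1],275),W1=(hub[0]+50,hub[1],275),W2=(*hub-[0,50],275)).items():
  for t in (0,45,90,135,-45):
    q=(Rn.from_euler('z',t,degrees=True)*Rn.from_quat([1,0,0,0])).as_quat()
    j=manip.inverse_kinematics([x,y,z],q); print(n,t,None if j is None else np.round(j,2))
E
```

```text
hub guess [ 506.69705412 -143.06529716   88.        ]
hub fit [ 507.11866991 -140.06500569] 770 92.61830874064168
dist 168.7916662175824
yaw -8.202316557739367
handle 79 ((531.4361572265625, -96.55654907226562), 10.378521919250488) [531.04605931 -96.78259734 144.18804882]
r 49.843013416862334 angle 4.3458851756888635 from z 4.502949470145371
L 0 [ 0.27  0.43  1.86 -0.    0.85  1.84]
L 45 [ 0.27  0.43  1.86 -0.    0.85  1.06]
L 90 [ 0.27  0.43  1.86 -0.    0.85  0.27]
L 135 [ 0.27  0.43  1.86 -0.    0.85 -0.51]
L -45 None
S 0 [ 0.4   0.2   2.17 -0.    0.76  1.97]
S 45 [ 0.4   0.2   2.17 -0.    0.76  1.18]
S 90 [ 0.4   0.2   2.17 -0.    0.76  0.4 ]
S 135 [ 0.4   0.2   2.17 -0.    0.76 -0.39]
S -45 None
P 0 [ 0.    0.17  2.07 -0.    0.9   1.57]
P 45 [ 0.    0.17  2.07 -0.    0.9   0.79]
P 90 [ 0.    0.17  2.07 -0.    0.9   0.  ]
P 135 [ 0.    0.17  2.07 -0.    0.9  -0.78]
P -45 [ 0.    0.17  2.07 -0.    0.9   2.36]
W0 0 [-0.35  0.01  2.14 -0.    0.98  1.22]
W0 45 [-0.35  0.01  2.14 -0.    0.98  0.44]
W0 90 [-0.35  0.01  2.14 -0.    0.98 -0.35]
W0 135 [-0.35  0.01  2.14 -0.    0.98 -1.13]
W0 -45 [-0.35  0.01  2.14 -0.    0.98  2.01]
W1 0 [-0.29  0.19  1.95 -0.    1.    1.28]
W1 45 [-0.29  0.19  1.95 -0.    1.    0.5 ]
W1 90 [-0.29  0.19  1.95 -0.    1.   -0.29]
W1 135 [-0.29  0.19  1.95 -0.    1.   -1.08]
W1 -45 [-0.29  0.19  1.95 -0.    1.    2.07]
W2 0 [-0.4   0.13  2.02 -0.    0.99  1.17]
W2 45 [-0.4   0.13  2.02 -0.    0.99  0.38]
W2 90 [-0.4   0.13  2.02 -0.    0.99 -0.4 ]
W2 135 [-0.4   0.13  2.02 -0.    0.99 -1.19]
W2 -45 [-0.4   0.13  2.02 -0.    0.99  1.95]
```

```bash
cat >> h.py <<'E'
from rig import manip
from scipy.spatial.transform import Rotation as Rn
def q(t): return (Rn.from_euler('z',t,degrees=True)*Rn.from_quat([1,0,0,0])).as_quat()
def pick(x,y,t,dia):
    manip.movep([x,y,250],q(t)); manip.command_gripper(dia+14)
    manip.movel([x,y,171],vel=150); manip.command_gripper(dia-10,force=20)
    o=manip.observe(); print('grip',o['grip_width'],o['grip_force'],o['ee_pos'],o['clock'])
    manip.movel([x,y,330],vel=250)
def place(x,y,z,t,dia):
    manip.movep([x,y,330],q(t)); manip.movel([x,y,z+171+6],vel=200); manip.sleep(.2)
    f0=manip.observe()['wrist_force'][2]
    for k in range(10):
        zz=z+171+5-k; manip.movel([x,y,zz],vel=30); f=manip.observe()['wrist_force'][2]
        if f-f0>3: break
    print('down',zz,f-f0,manip.observe()['ee_pos'])
    manip.command_gripper(dia+14); manip.sleep(.2); manip.movel([x,y,zz+90],vel=200); print('clock',manip.observe()['clock'])
E
python3 - <<'E'
from h import *
pick(608,195,90,56); place(531.2,27,58.6,82,56)
manip.movep([446.4,214,300],q(0))
import pickle
s=manip.snapshot('top'); pickle.dump(s,open('s1.pkl','wb')); cv2.imwrite('pics/t1.png',cv2.resize(s['image'][130:310,190:450],None,fx=3,fy=3))
print(manip.observe()['clock'])
E
```

```text
grip 55.267908884453576 20.002936120145023 [608.69977423 195.18892666 172.38659433] 3.5417
down 229.6 6.663597327081274 [531.34687523  26.99599187 230.53700043]
clock 8.6333
10.2833
```

View pics/t1.png

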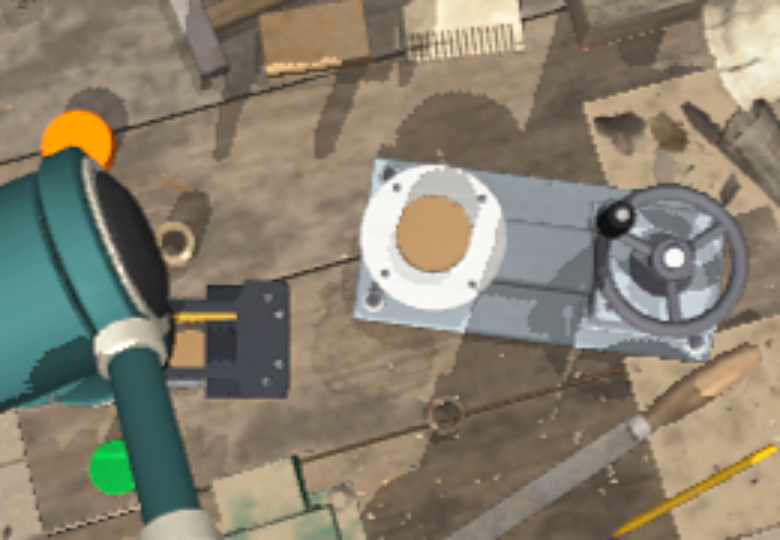

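The large disc lies on the plate at crop (433,233), and nothing else has moved. I'll measure its centre and then place the small disc there.

```bash
python3 - <<'E'
from h import *; import pickle
def blob(s,zlo,zhi):
    C=cloud(s); Z=C[...,2]; m=(np.hypot(C[...,0]-531,C[...,1]-27)<60)&(Z>zlo)&(Z<zhi); P=C[m]
    (a,b),R=cv2.minEnclosingCircle(P[:,:2].astype(np.float32)); return round(a,1),round(b,1),round(R,1),P.mean(0).round(1)
L=blob(pickle.load(open('s1.pkl','rb')),72,86); print('large',L)
x,y=(L[3][:2]+[531.1,27])/2
pick(446.4,214,0,42); place(x,y,78.6,82,42)
manip.movep([507+20,-140+44,350],q(82))
s=manip.snapshot('top'); pickle.dump(s,open('s2.pkl','wb')); cv2.imwrite('pics/t2.png',cv2.resize(s['image'][130:310,190:450],None,fx=3,fy=3))
print('small',blob(s,91,110)); print(manip.observe()['clock'])
E
```

```text
large (531.3, 27.3, 28.0, array([530.8,  27.7,  78.3]))
grip 41.03346042177606 20.001379207824357 [447.15392388 214.32953941 172.21974734] 12.05
down 249.6 6.485283490354614 [531.05855977  27.34902832 250.48721707]
clock 17.875
small (530.6, 25.2, 20.7, array([530.1,  25.1,  98.2]))
18.4917
```

View pics/t2.png

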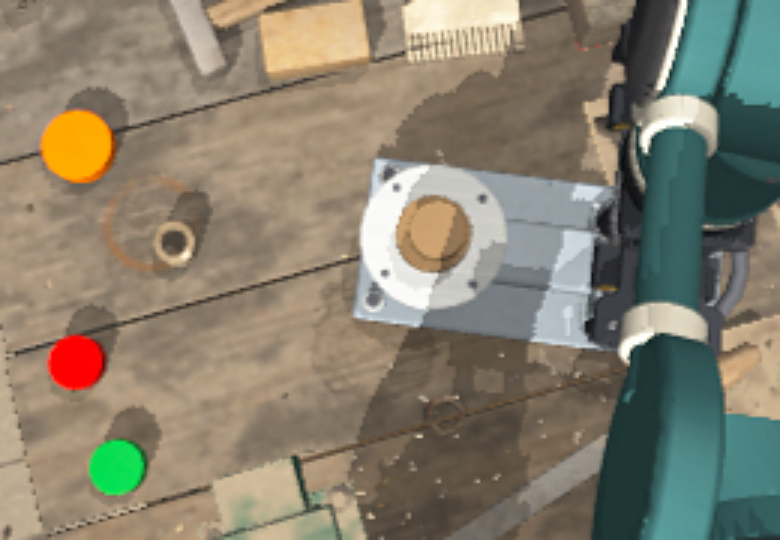

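The small disc sits centred on the large one, within about 2 mm. Next I grip the handle and turn a short trial arc clockwise.

```bash
cat >> h.py <<'E'
def turn(hub,a0,a1,step,vel,flim=15,stop=True,R=50.,z=275,log=1):
    n=max(1,round(abs(a1-a0)/step)); sg=np.sign(a1-a0)
    for i,a in enumerate(np.linspace(a0,a1,n+1)[1:]):
        e=np.array([math.cos(a),math.sin(a)]); t=np.array([-e[1],e[0]])*sg
        manip.movel([*(hub+R*e),z],vel=vel); o=manip.observe(); F=o['wrist_force'][:2]
        if log and i%log==0: print('%.1f a=%.1f Frad %.1f Ft %.1f Fz %.1f r %.2f'%(o['clock'],math.degrees(a),F@e,F@t,o['wrist_force'][2],np.hypot(*(o['ee_pos'][:2]-hub))),o['grip_width'].round(1))
        if stop and F@t<-flim: break
    return a
E
python3 - <<'E'
from h import *
hub=np.array([507.1,-140.4])
p=np.array([531.3,-96.6]); manip.command_gripper(42)
manip.movep([*p,300],q(82)); manip.movel([*p,275],vel=120); print(manip.observe()['wrist_force'])
manip.command_gripper(12,force=25); o=manip.observe(); print(o['grip_width'],o['grip_force'],o['wrist_force'],o['ee_pos'],o['clock'])
a0=math.atan2(*(p-hub)[::-1]); print(turn(hub,a0,a0-math.radians(60),math.radians(10),100))
E
```

```text
[0.27152812 0.66642466 0.38254862]
20.93422382171423 25.000627152621746 [-1.66130265 -0.55302907  5.49501622] [531.64402022 -96.69581566 275.95758797] 20.025Traceback (most recent call last):
  File "<stdin>", line 6, in <module>
  File "h.py", line 32, in turn
    if log and i%log==0: print('%.1f a=%.1f Frad %.1f Ft %.1f Fz %.1f r %.2f'%(o['clock'],math.degrees(a),F@e,F@t,o['wrist_force'][2],np.hypot(*(o['ee_pos'][:2]-hub))),o['grip_width'].round(1))
                                                                                                                                                                        ^^^^^^^^^^^^^^^^^^^^^
AttributeError: 'float' object has no attribute 'round'
```

```bash
sed -i "s/,o\['grip_width'\].round(1))/,round(o['grip_width'],1))/" h.py; python3 - <<'E'
from h import *
hub=np.array([507.1,-140.4])
p=np.array([531.3,-96.6]); a0=math.atan2(*(p-hub)[::-1])-math.radians(10)
print(turn(hub,a0,a0-math.radians(60),math.radians(10),100))
E
```

```text
20.5 a=41.1 Frad -0.4 Ft 2.3 Fz 4.9 r 50.26 21.0
20.8 a=31.1 Frad -0.5 Ft 1.5 Fz 6.4 r 50.33 21.0
21.0 a=21.1 Frad -0.6 Ft 1.9 Fz 5.6 r 50.37 21.3
21.3 a=11.1 Frad -0.1 Ft 2.1 Fz 5.7 r 50.41 21.3
21.5 a=1.1 Frad -1.0 Ft 2.1 Fz 6.0 r 50.43 20.6
21.8 a=-8.9 Frad 0.1 Ft 1.5 Fz 6.3 r 50.44 20.9
-0.15570346565893578
```

```bash
sed -i "s/F@t<-flim/abs(F@t)>flim/" h.py; python3 - <<'E'
from h import *
hub=np.array([507.1,-140.4]); r=math.radians
a=turn(hub,-0.1557,r(-180),r(10),100,flim=12,log=3)
a=turn(hub,a,r(-203),r(1.5),40,flim=12)
print(math.degrees(a)); o=manip.observe(); print(o['ee_pos'],o['wrist_force'],o['clock'])
E
```

```text
22.0 a=-19.0 Frad 1.4 Ft 2.4 Fz 6.7 r 50.46 21.0
22.8 a=-49.2 Frad 0.3 Ft 1.2 Fz 7.6 r 50.37 21.0
23.5 a=-79.4 Frad -0.1 Ft 2.1 Fz 8.5 r 50.26 20.9
24.3 a=-109.6 Frad -1.8 Ft 1.9 Fz 9.8 r 50.04 21.1
25.0 a=-139.7 Frad -1.7 Ft 1.3 Fz 10.1 r 49.86 21.0
25.8 a=-169.9 Frad -3.2 Ft 2.4 Fz 7.5 r 49.73 21.4
26.3 a=-181.5 Frad -2.8 Ft -0.1 Fz 6.8 r 49.72 21.1
26.5 a=-183.1 Frad -3.3 Ft -0.8 Fz 6.9 r 49.70 21.2
26.8 a=-184.6 Frad -4.4 Ft -1.4 Fz 6.6 r 49.73 21.2
27.0 a=-186.1 Frad -3.8 Ft -0.9 Fz 6.8 r 49.70 20.9
27.3 a=-187.7 Frad -2.3 Ft -1.0 Fz 6.8 r 49.72 21.1
27.5 a=-189.2 Frad -3.8 Ft -2.9 Fz 7.0 r 49.71 20.7
27.8 a=-190.7 Frad -2.5 Ft -7.8 Fz 6.3 r 49.70 20.8
28.0 a=-192.3 Frad -2.7 Ft -13.0 Fz 5.5 r 49.67 21.4
-192.26666666666668
[ 458.13745879 -132.02600271  275.93698248] [ -0.14320678 -13.27260299   5.50660296] 28.025
```

The wheel meets its stop at about -189°, where I expected it. I'll press a little longer, then back off two turns.

```bash
python3 - <<'E'
from h import *; import pickle
hub=np.array([507.1,-140.4]); r=math.radians
a=turn(hub,r(-192.27),r(-194.5),r(1.1),40,flim=22); manip.sleep(.4)
s=manip.snapshot('top'); pickle.dump(s,open('s3.pkl','wb'))
C=cloud(s); D=np.hypot(C[...,0]-531,C[...,1]-27); Z=C[...,2]; print('plate z home',np.median(Z[(D>35)&(D<50)&(Z>35)]))
a=turn(hub,a,r(531.2),r(10),110,stop=False,log=12)
manip.sleep(.5)
s=manip.snapshot('top'); pickle.dump(s,open('s4.pkl','wb')); cv2.imwrite('pics/t4.png',cv2.resize(s['image'][130:310,190:450],None,fx=3,fy=3))
C=cloud(s); D=np.hypot(C[...,0]-531,C[...,1]-27); Z=C[...,2]; print('plate z',np.median(Z[(D>35)&(D<50)&(Z>35)]))
m=(D<60)&(Z>106)&(Z<125); print('small',C[m].mean(0),cv2.minEnclosingCircle(C[m][:,:2].astype(np.float32)))
o=manip.observe(); print(o['ee_pos'],o['wrist_force'],o['grip_width'],o['grip_force'],o['clock'])
E
```

```text
28.3 a=-193.4 Frad -2.9 Ft -16.7 Fz 4.8 r 49.65 21.0
28.5 a=-194.5 Frad -2.9 Ft -19.4 Fz 5.8 r 49.63 20.9
plate z home 50.15748821848513
29.2 a=-184.6 Frad -3.0 Ft 1.9 Fz 6.8 r 49.73 21.0
32.2 a=-65.3 Frad 2.1 Ft 1.0 Fz 7.5 r 50.20 20.8
35.2 a=54.0 Frad 1.6 Ft 1.6 Fz 10.3 r 50.12 21.2
38.2 a=173.3 Frad -3.4 Ft 2.0 Fz 7.7 r 49.75 21.1
41.2 a=292.6 Frad 2.7 Ft 1.8 Fz 8.3 r 50.17 20.7
44.2 a=411.9 Frad 1.0 Ft 1.4 Fz 10.5 r 50.13 21.0
47.2 a=531.2 Frad -5.3 Ft 1.5 Fz 6.7 r 49.80 21.0
plate z 74.24647506779024
small [530.02433542  25.33039492 113.90229739] ((530.5979614257812, 25.19154930114746), 20.832508087158203)
[ 457.87901052 -133.09037688  275.9272242 ] [ 4.11515073 -2.55723536  7.25265028] 20.95080998722354 25.001044892705977 47.775
```

View pics/t4.png

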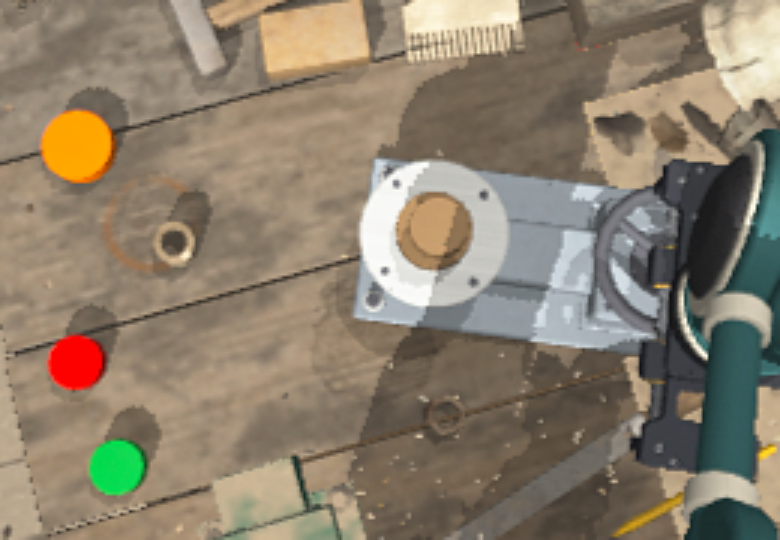

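The plate rose from 50.2 to 74.2 mm, which is two turns. The discs are centred, the bystanders haven't moved, and the handle is gripped at 25 N.

```bash
python3 -c "
from rig import manip
print(manip.close_job())"
```

```text
the job is handed in; nothing more can be done
None
```

The job is handed in: both discs are stacked and centred on the plate to within about 2 mm, the wheel was wound home and backed off two turns (plate 50.2 → 74.2 mm by camera), and the handle is still gripped at 25 N; no verdict was returned.

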